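Eject the whetstone and clamp it for sharpening

TASK

Get the whetstone ready for sharpening: push the ejector tab of its case all the way in so that the stone slides out, then lay the stone lengthwise on the rails of the bench clamp, against or near the fixed stop, and let go of it. Pump the clamp's trigger towards its fixed grip, again and again, until the jaw presses the stone against the stop with its sprung plate pushed about half way in (never all the way, which would chip the stone); move the jaw only by the trigger. Finish while still holding the trigger squeezed like that, and leave the filled paper cup, the tape roll and the ring cutter undisturbed.

Things in the scene. Friction and masses are not known exactly. Their poses are not given: they have to be found in the camera images.
- stone_case: fixed wooden storage case, 162x56 mm, walls 37 mm high; origin on the worktop, +x is the way the stone is pushed out. The pocket (floor 15 mm above the worktop, walls y = +-20 to +-28 mm, up to x = 50 mm) is open at its +x end; beyond the mouth a 24 mm wide tongue carries the stone to x = 110 mm, with free space on both sides of the stone down to 9 mm above the worktop.
- ejector (a joint): spring ejector of the case: slides along the case's +x from 0 (rest) to 0.055 m (fully in); starts at 1 N and needs about 5 N when fully in (with the stone); springs back when let go and leaves the stone outside.
- ejector_tab (a point): centre of the rear (-x) face of the ejector's upright metal thumb tab, 62 mm above the worktop; the tab is 30 mm wide, 10 mm thick and stands up to 80 mm, over case walls of 37 mm; push it along the case's +x. It moves with the ejector.
- whetstone_center (a point): centre of the loose grey whetstone, a plain block 80x36x22 mm (x, y, z), about 0.15 kg. At the start it lies flush in the case's pocket with its x along the case's x, its centre 10 mm from the case's origin; fully ejected its centre is about 65 mm from the origin, with its front 55 mm outside the mouth.
- clamp: fixed bench clamp on a steel base 325x64x12 mm; origin on the worktop straight below the fixed grip; +x is the way the jaw advances, towards the fixed stop, whose face is at x = 225 mm (stop top 44 mm high).
- stone_seat (a point): seat centre for the stone when it touches the stop: 40 mm from the stop's face towards the jaw, on top of the two rails, 27 mm above the worktop. x = the clamp's x. The stone lies lengthwise along x, its centre 11 mm above this point; the rails are 28 mm wide over all, the stone 36 mm, so fingers can reach past its sides down to the base's top (12 mm).
- fixed_grip (a point): point in the middle of the clamp's fixed black upright grip, 92 mm above the worktop; the grip is 14 mm thick along x, 26 mm wide, and reaches to 115 mm height. A hand pinches grip and trigger together along the clamp's x: 52 mm over both when the trigger is at rest, 30 mm when it is fully squeezed; the grip does not give, so the middle between the fingers then shifts 11 mm along +x.
- trigger_face (a point): outer (-x) face of the upright steel trigger paddle, 92 mm above the worktop; paddle 24 mm wide, 10 mm thick, free from about 55 to 114 mm height. It moves with the trigger.
- trigger (a joint): trigger travel: 0 = at rest, 0.022 m = fully squeezed towards the grip (+x); return spring 2 to 4 N. A pawl on it catches saw teeth of 6 mm pitch on the jaw's bar: squeezing drives the jaw along after up to 6 mm of idle travel, letting the trigger fully back leaves the jaw where it is. There is no lock: a pressed plate pushes the jaw back when the trigger is let go.
- jaw (a joint): advance of the jaw along the clamp's x, 0 = fully back, up to 0.095 m; friction 2.5 N. The face of its plate is 137 mm minus this value from the stop's face (while the plate is out), so that the plate meets the 80 mm stone, lying against the stop, at 0.057. Starts anywhere from 0 to 0.025.
- jaw_head (a point): front (+x) face of the jaw's steel head (40 mm wide, 16 mm thick, top 44 mm high); the plate stands 16 mm ahead of it when free.
- plate (a joint): how far the jaw's sprung pressure plate is pushed back towards the head: 0 = free (16 mm gap behind it), 0.016 m = fully in; spring 1.2 N per mm. About half way (0.008, some 10 N) is right.
- plate_face (a point): centre of the face of the pressure plate (34 mm wide, 16 mm high) that presses on the stone's end; 36 mm above the worktop.
- dessert_cup: filled pleated paper portion cup, 59 mm wide, 45 mm tall, origin under its centre; leave alone.
- masking_tape: tape roll lying flat, 82 mm wide, 24 mm high, origin under its centre; leave alone.
- ring_cutter: steel ring cutter, 71 mm wide, 36 mm high, origin under its centre; leave alone.
Mind the look-alikes: they are no part of the job. Leave any purple look-alike of the part that bears whetstone_center alone.

How it is judged:
By the outcome, as a careful person would: the job done as asked, in the order asked, and still so for the second after the job is handed in, while the arm keeps its last pose, push and grip.
It also fails if it takes over 61 s, if anything falls off the work surface, if the arm or the gripper's body presses on something with over 40 N, if the wrist force passes 120 N, or if a joint passes its speed limit or range.

ROBOT

A 6-joint arm with a two-finger parallel gripper is mounted at the origin on a cart in front of the work surface, level with it; the furniture and walls round the work are solid. World frame = base frame: x ahead of the robot, y to its left, z up, the work surface at z = 0. Lengths are in m, angles in degrees, forces in N, time in s.
With the tool pointing down it reaches from about 0.375 to 0.9 m from the base axis. Payload 3.1 kg.
Tool frame: the origin (TCP) lies on the centre line of the jaws, within the pads' length; the fingertips stand 25 mm ahead of it and the grasp point (between the pads) lies 6 mm ahead of it; z points along the fingers, y is the line along which they close (so a half turn about z gives the same grasp; the last joint's range is limited). The gripper opens to 87 mm and grips with 3 to 60 N. Pads are 19 mm wide; open, the fingers measure 117 mm over their backs; the gripper's body (75 mm by 190 mm) begins 51 mm behind the grasp point.
Start: joints at [55.548, 30.224, 82.088, -0, 67.689, -10.227], TCP at [0.256, 0.57, 0.248] pointing down, gripper open.
Joint ranges: [-176.69, 176.69], [-43.24, 126.21], [12.49, 139.97], [-82, 262], [0, 151.66], [-163.58, 163.58]. Speed limits (degrees/s): [159.86, 159.86, 180, 180, 180, 180].

INTERFACE

Orientations are given as a 3x3 rotation matrix whose columns are the frame's x, y, z axes.
In Python, from rig import read_state, capture, camera_params, hand_in gives the robot as it stands.
- The arm moves only by the tool apply_moves, never from a script. Its argument "rows" is a list of rows, each an object of numbers: "x", "y", "z": the shift along the tool's x, y, z in mm; "rx", "ry", "rz": the turn, a rotation vector about the tool's x, y, z in units of 6 degrees (1.0 is 6 degrees); "claw": the closure in counts, from 0 (fully open) to 255 (shut). A call has 1 to 10 rows; each row is the pose to reach, as a shift and turn from the pose commanded when the call began, along the tool's axes at that moment; what a row does not reach only later rows make up. A row lasts 1/8 s, in which the tool goes at most 62.5 mm and 10.7 degrees, less where a joint would pass 70% of its speed; a pose out of reach is approached as far as the arm can. A call with a gripper value outside its range is refused whole. The fingers move at their own pace and stop on an object; the grip force is fixed at half the most. Time passes only in rows, so rows that repeat a pose let the fingers close. It gives the time, the measured TCP pose, the force, the opening and the grip force at its end, in the units of the state.
- read_state(): the state, without advancing time (a new reading comes with each control period).
- capture(name): name is "scene" or "top" or "wrist"; returns (picture, depth): 400x640x3 uint8, red, green, blue; 400x640 float32, m along the optical axis (not along the pixel's ray), 0 where there is no reading.
- camera_params(name): a dict with "fx", "fy", "cx", "cy" (pixels), "D" ([k1, k2, p1, p2, k3] as OpenCV has them; the pictures are not rectified), "xyz" and "orientation" of the camera in the world. Camera axes: x right, y up, looking along -z (the intrinsics and any distortion apply to the point x, -y, -z); pixel columns grow to the right and rows downward; lengths in m; the calibration is good to about 2 mm. A picture is of the moment at which its call begins: read the wrist's pose just before it. camera_params takes no time and is no camera call; for the wrist camera it gives the pose at the moment of the call.
- hand_in(): hands the job in; it is judged then, once.
The state is a dict: "time_s": time; "joint_positions": joint angles; "qvel": joint speeds; "tau": joint torques, N m; "position": TCP position; "tcp_rot": TCP orientation; "force": force on the tool from outside, world axes, zero at the start; "moment": the same for the moment, N m; "opening": opening from 0.0 (shut) to 1.0 (fully open); "grasp_force": force on a finger pad.
Only numpy, scipy, OpenCV 4.12 (cv2) and the standard library are available. Lean on these libraries where they do the work, as an engineer would, in place of code of your own. Each camera call takes 0.05 s, during which the arm holds its last target. There are 200 camera calls.

## Working session

There is one attempt and no reset: what is moved stays moved. The work goes in short steps, Python scripts to look and compute and a tool call to move; the robot and the scene stay as the last step left them, time stands still between calls to the robot, and variables do not carry over. Pictures are saved under pics/ and viewed, at most 10 in all, crops included, and the job is handed in when it is done.

Besides the shell and the picture viewer there is one more tool, called after "Emit:" as name(argument=value, ...), one argument or row to a line, values as JSON. apply_moves: Moves the arm, as the interface text tells. Its arguments: {"type":"object","properties":{"rows":{"type":"array"}},"required":["rows"]}

```bash
mkdir -p pics; cat > h.py <<'E'
import numpy as np, cv2
from rig import *
def cam(n):
    im,d=capture(n);p=camera_params(n);np.savez(f'/tmp/{n}.npz',im=im,d=d,R=np.array(p['orientation']).reshape(3,3),t=np.array(p['xyz']),K=np.array([[p['fx'],0,p['cx']],[0,p['fy'],p['cy']],[0,0,1]]),D=np.array(p['D']))
    return im,d
def load(n): return np.load(f'/tmp/{n}.npz')
def cloud(n):
    c=load(n);h,w=c['d'].shape
    v,u=np.mgrid[:h,:w];uv=np.stack([u,v],-1).reshape(-1,1,2).astype(float)
    q=cv2.undistortPoints(uv,c['K'],c['D']).reshape(h,w,2);d=c['d']
    P=np.stack([q[...,0]*d,-q[...,1]*d,-d],-1)@c['R'].T+c['t']
    P[d==0]=np.nan
    return P
def proj(n,X):
    c=load(n);X=(np.atleast_2d(X)-c['t'])@c['R'];X=X*[1,-1,-1]
    return cv2.projectPoints(X,np.zeros(3),np.zeros(3),c['K'],c['D'])[0].reshape(-1,2)
def save(im,f,): cv2.imwrite('pics/'+f,im[...,::-1])
E
python3 - <<'E'
from h import *
a,_=cam('scene');b,_=cam('top')
save(a,'s1.png');save(b,'t1.png')
for n in('scene','top'):
    c=load(n);print(n,c['t'],c['R'].round(3).tolist(),c['K'][0,0])
s=read_state();print(s['time_s'],s['position'],s['tcp_rot'])
E
```

```text
scene [-0.3269891  -0.51503872  0.743711  ] [[0.504, 0.452, -0.736], [-0.864, 0.273, -0.424], [0.009, 0.849, 0.528]] 452.30239046956564
top [0.43933546 0.00832412 1.38744719] [[0.004, 0.996, -0.085], [-1.0, 0.004, 0.002], [0.002, 0.085, 0.996]] 512.7733831475338
0.1 [0.25606754 0.56946962 0.24666457] [[-9.11940878e-01  4.10320098e-01 -1.11899717e-03]
 [ 4.10321470e-01  9.11939506e-01 -1.62118059e-03]
 [ 3.55254748e-04 -1.93756942e-03 -9.99998060e-01]]
```

View pics/t1.png

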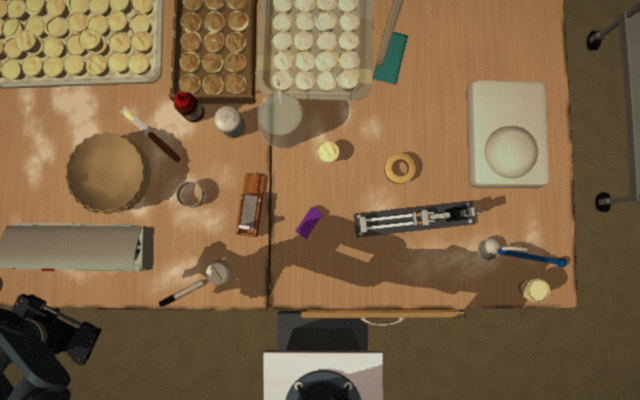

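View pics/s1.png

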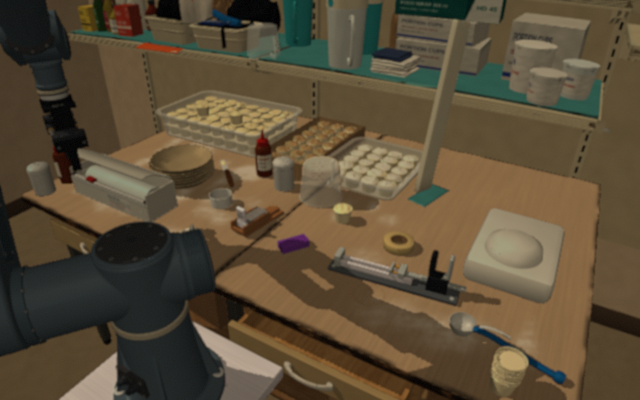

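The top view shows the wooden case with the grey stone at about (251,204). The purple look-alike is at (309,222) and is to be left alone. The clamp spans (356..478, 218), with its grip at the right end near (468,212). The cup is at (329,151), the tape at (400,167) and the ring cutter at (191,193). Next I'll enlarge the case and the clamp.

```bash
python3 - <<'E'
from h import *
b=load('top')['im'];a=load('scene')['im']
A=cv2.resize(b[160:250,180:340],(800,450),interpolation=cv2.INTER_CUBIC)[:, :400]
A=cv2.resize(b[165:245,230:290],(390,520),interpolation=cv2.INTER_CUBIC)
B=cv2.resize(a[190:240,220:300],(400,250),interpolation=cv2.INTER_CUBIC)
C=cv2.resize(b[190:245,345:485],(400,157),interpolation=cv2.INTER_CUBIC)
im=np.zeros((520,795,3),np.uint8);im[:,:390]=A;im[:250,395:]=B;im[260:417,395:]=C
save(im,'c1.png')
P=cloud('top')
import warnings;warnings.simplefilter('ignore')
for nm,(r0,r1,c0,c1) in dict(case=(168,240,232,272),clamp=(195,242,348,486),purple=(203,242,292,326),cup=(138,165,315,343),tape=(150,185,383,417),ring=(178,208,175,207)).items():
    Q=P[r0:r1,c0:c1].reshape(-1,3);Q=Q[Q[:,2]>0.008]
    (cx,cy),(w,h),an=cv2.minAreaRect(Q[:,:2].astype(np.float32))
    print(nm,len(Q),Q.mean(0).round(3),'rect',round(cx,3),round(cy,3),round(w,3),round(h,3),round(an,1),'zmax',Q[:,2].max().round(3))
E
```

```text
case 1285 [0.54  0.197 0.03 ] rect 0.552 0.201 0.089 0.184 89.3 zmax 0.087
clamp 2760 [ 0.508 -0.244  0.026] rect 0.507 -0.259 0.357 0.11 88.0 zmax 0.121
purple 416 [0.498 0.041 0.022] rect 0.502 0.041 0.066 0.095 85.8 zmax 0.032
cup 376 [ 0.686 -0.009  0.042] rect 0.693 -0.008 0.074 0.056 9.2 zmax 0.053
tape 553 [ 0.646 -0.204  0.024] rect 0.65 -0.205 0.089 0.083 2.5 zmax 0.032
ring 198 [0.573 0.364 0.026] rect 0.571 0.36 0.071 0.07 55.0 zmax 0.044
```

View pics/c1.png

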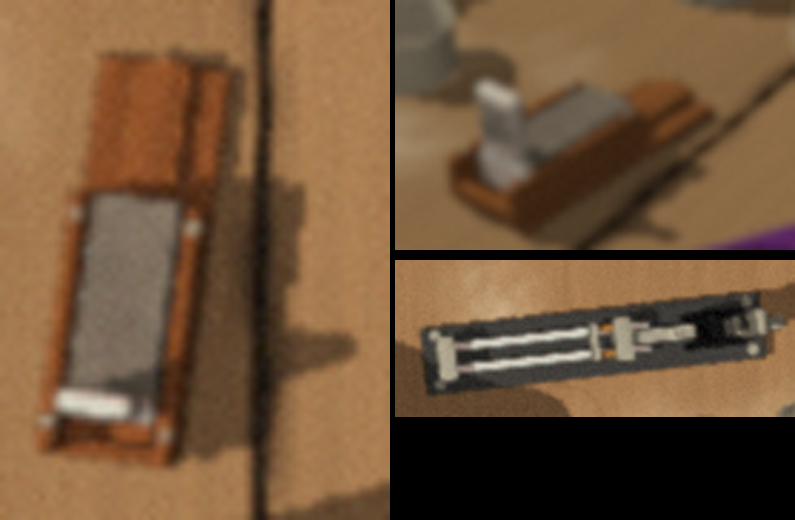

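```bash
python3 - <<'E'
from h import *
s=read_state();R=np.array(s['tcp_rot']);p=camera_params('wrist');Rc=np.array(p['orientation']).reshape(3,3)
print('cam in tool',R.T@(np.array(p['xyz'])-s['position']),(R.T@Rc).round(3).tolist(),p['fx'],p['cx'],p['cy'])
P=cloud('top')
for r,c in((260,300),(250,400),(150,230),(220,220),(130,400)): print(P[r-3:r+4,c-3:c+4].reshape(-1,3).mean(0).round(4))
def ray(n,uv,z):
    c=load(n);q=cv2.undistortPoints(np.array(uv,float).reshape(-1,1,2),c['K'],c['D']).reshape(-1,2)
    d=np.c_[q[:,0],-q[:,1],-np.ones(len(q))]@c['R'].T
    z=np.broadcast_to(z,len(q));return c['t']+d*((z-c['t'][2])/d[:,2])[:,None]
k=lambda L:[(230+x/6.5,165+y/6.5) for x,y in L]
print('case',ray('top',k([(42,450),(175,462),(100,55),(230,70),(92,408)]),[.037,.037,.009,.009,.08]).round(3))
k=lambda L:[(345+(x-395)/400*140,190+(y-260)/157*55) for x,y in L]
print('clamp',ray('top',k([(422,328),(430,393),(758,292),(769,356),(448,338),(448,378)]),[.012,.012,.012,.012,.044,.044]).round(3))
E
```

```text
cam in tool [ 0.06502037  0.00059684 -0.13783177] [[0.001, 0.971, 0.24], [1.0, -0.001, -0.0], [0.0, 0.24, -0.971]] 324.92445119418187 316.09578769756587 203.74063130014937
[nan nan nan]
[ 0.4243 -0.2063  0.0005]
[0.6957 0.2579 0.0009]
[0.5034 0.2812 0.0017]
[ 0.7535 -0.2094  0.001 ]
case [[0.464 0.23  0.037]
 [0.46  0.176 0.037]
 [0.63  0.213 0.009]
 [0.624 0.159 0.009]
 [0.48  0.203 0.08 ]]
clamp [[ 0.521 -0.082  0.012]
 [ 0.46  -0.09   0.012]
 [ 0.556 -0.402  0.012]
 [ 0.496 -0.411  0.012]
 [ 0.51  -0.104  0.044]
 [ 0.473 -0.104  0.044]]
```

Emit:
apply_moves(
  rows=[
    {"x": -50,"y": -27,"rz": -1},
    {"x": -100,"y": -55,"rz": -2},
    {"x": -150,"y": -82,"rz": -3},
    {"x": -200,"y": -110,"rz": -3.05},
    {"x": -250,"y": -138,"rz": -3.05},
    {"x": -300,"y": -165,"rz": -3.05},
    {"x": -350,"y": -193,"rz": -3.05},
    {"x": -397,"y": -224,"rz": -3.05},
    {"x": -397,"y": -224,"rz": -3.05},
    {"x": -397,"y": -224,"rz": -3.05,"claw": 255},
  ],
)

```text
validation failed for argument at $.ro...
```

```bash
python3 - <<'E'
from h import *
s=read_state();print(s['time_s'],s['position'],np.array(s['tcp_rot']).round(3).tolist(),s['joint_positions'],s['opening'])
a,d=cam('wrist');P=cloud('wrist')
m=P[...,2]>0.03;print(m.sum())
save(cv2.resize(a,(800,500)),'w1.png')
E
```

```text
0.1 [0.25606754 0.56946962 0.24666457] [[-0.912, 0.41, -0.001], [0.41, 0.912, -0.002], [0.0, -0.002, -1.0]] [ 5.55482690e+01  3.02744761e+01  8.21483071e+01  3.47287834e-04
  6.76900815e+01 -1.02268506e+01] 1.002441482089805
103376
```

View pics/w1.png

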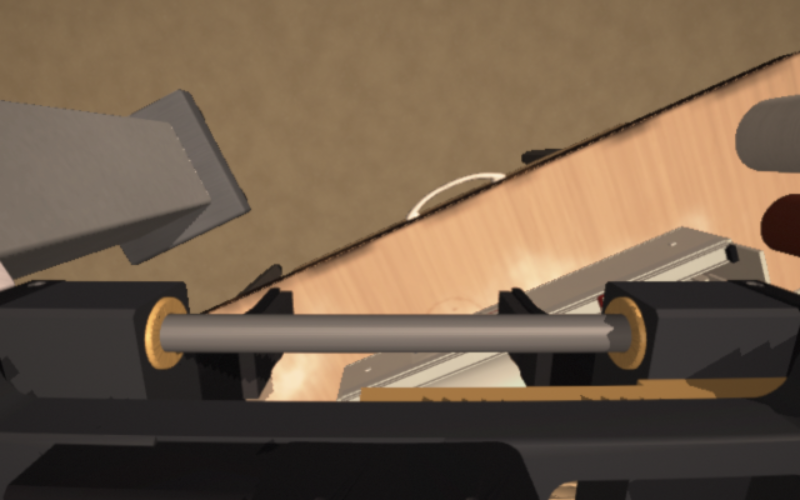

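The call was refused, probably because every row needs all the fields. That wrist picture shows only the start location: the worktop edge and the wrap box. I'll resend with full rows.

Emit:
apply_moves(
  rows=[
    {"x": -50,"y": -27,"z": 0,"rx": 0,"ry": 0,"rz": -1,"claw": 0},
    {"x": -100,"y": -55,"z": 0,"rx": 0,"ry": 0,"rz": -2,"claw": 0},
    {"x": -150,"y": -82,"z": 0,"rx": 0,"ry": 0,"rz": -3,"claw": 0},
    {"x": -200,"y": -110,"z": 0,"rx": 0,"ry": 0,"rz": -3.05,"claw": 0},
    {"x": -250,"y": -138,"z": 0,"rx": 0,"ry": 0,"rz": -3.05,"claw": 0},
    {"x": -300,"y": -165,"z": 0,"rx": 0,"ry": 0,"rz": -3.05,"claw": 255},
    {"x": -350,"y": -193,"z": 0,"rx": 0,"ry": 0,"rz": -3.05,"claw": 255},
    {"x": -397,"y": -224,"z": 0,"rx": 0,"ry": 0,"rz": -3.05,"claw": 255},
    {"x": -397,"y": -224,"z": 0,"rx": 0,"ry": 0,"rz": -3.05,"claw": 255},
    {"x": -397,"y": -224,"z": 0,"rx": 0,"ry": 0,"rz": -3.05,"claw": 255},
  ],
)

```text
time_s: 1.4
position: [0.5259, 0.2028, 0.2471]
tcp_rot: [[-0.995, 0.104, -0.002], [0.104, 0.995, 0.0], [0.002, 0.0, -1.0]]
force: [-1.1, 0.3, -0.3]
opening: 0.517
grasp_force: 0.0
```

```bash
python3 - <<'E'
from h import *
s=read_state();print(s['time_s'],s['position'],np.array(s['tcp_rot']).round(3).tolist(),np.round(s['joint_positions'],1),s['opening'])
a,d=cam('wrist')
save(cv2.resize(a,(800,500)),'w2.png')
E
```

```text
1.4 [0.52594403 0.20280316 0.24714318] [[-0.995, 0.104, -0.002], [0.104, 0.995, 0.0], [0.002, 0.0, -1.0]] [  9.7  25.5  91.    0.   63.5 -74.3] 0.5174456729171331
```

View pics/w2.png

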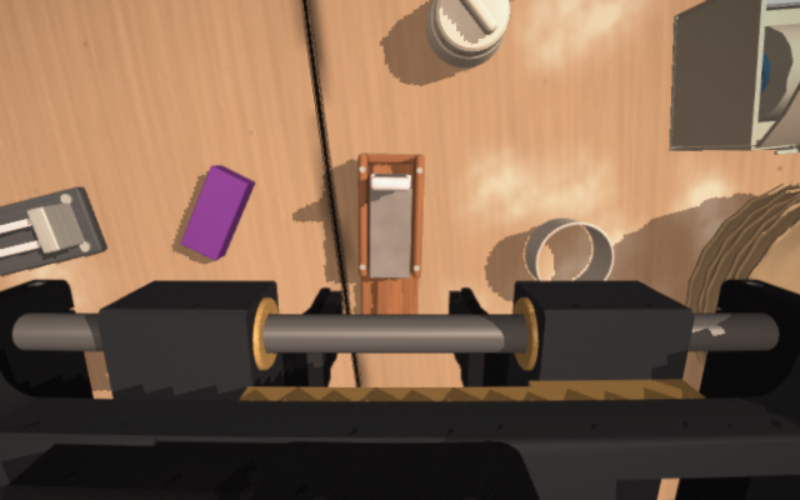

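The grey whetstone sits in the wooden case, with its outline about (368..412, 178..277) in this 800x500 view and the white tab top at (390,182). The purple block at (216,212) is the decoy: it is loose and not in the case. The grey one in the case's pocket is the one meant. The 800x500 view is itself enlarged, so it serves as the confirmation.

```bash
cat >> h.py <<'E'
def ray(n,uv,z):
    c=load(n);q=cv2.undistortPoints(np.array(uv,float).reshape(-1,1,2),c['K'],c['D']).reshape(-1,2)
    d=np.c_[q[:,0],-q[:,1],-np.ones(len(q))]@c['R'].T
    z=np.broadcast_to(z,len(q));return c['t']+d*((z-c['t'][2])/d[:,2])[:,None]
E
python3 - <<'E'
from h import *
f=lambda L:np.array(L)*.8
print(ray('wrist',f([(359,154),(424,155),(359,277),(422,277),(370,177),(411,177),(369,277),(411,277)]),[.037]*4+[.08]*2+[.037]*2).round(4))
P=cloud('wrist');c=load('wrist')
Q=P[100:260,270:350].reshape(-1,3)
T=Q[(Q[:,2]>.07)&(Q[:,2]<.1)];print('tab',len(T),T.mean(0),T.min(0),T.max(0))
M=Q[(Q[:,2]>.03)&(Q[:,2]<.06)];r=cv2.minAreaRect(M[:,:2].astype(np.float32));print(r)
im=c['im'].astype(int);pur=(im[...,2]>im[...,1]+50);print('purple',np.nanmin(P[pur],0),np.nanmax(P[pur],0))
E
```

```text
[[0.4574 0.1807 0.037 ]
 [0.4637 0.2346 0.037 ]
 [0.5637 0.1677 0.037 ]
 [0.5694 0.2238 0.037 ]
 [0.4752 0.1905 0.08  ]
 [0.4783 0.2207 0.08  ]
 [0.5646 0.1766 0.037 ]
 [0.5684 0.214  0.037 ]]
tab 360 [0.48071966 0.20535341 0.07949363] [0.47452446 0.19046274 0.0700291 ] [0.48756597 0.21978519 0.08249016]
((0.5129668116569519, 0.2015254646539688), (0.05571595951914787, 0.10773494839668274), 82.98039245605469)
purple [0.45394153 0.00700255 0.00645945] [0.53706418 0.07735528 0.02538557]
```

Emit:
apply_moves(
  rows=[
    {"x": 50,"y": -3,"z": 0,"rx": 0,"ry": 0,"rz": 0.1,"claw": 255},
    {"x": 89,"y": -3,"z": 30,"rx": 0,"ry": 0,"rz": 0.1,"claw": 255},
    {"x": 89,"y": -3,"z": 80,"rx": 0,"ry": 0,"rz": 0.1,"claw": 255},
    {"x": 89,"y": -3,"z": 130,"rx": 0,"ry": 0,"rz": 0.1,"claw": 255},
    {"x": 89,"y": -3,"z": 175,"rx": 0,"ry": 0,"rz": 0.1,"claw": 255},
    {"x": 89,"y": -3,"z": 175,"rx": 0,"ry": 0,"rz": 0.1,"claw": 255},
    {"x": 70,"y": -3,"z": 175,"rx": 0,"ry": 0,"rz": 0.1,"claw": 255},
    {"x": 60,"y": -3,"z": 175,"rx": 0,"ry": 0,"rz": 0.1,"claw": 255},
    {"x": 60,"y": -3,"z": 175,"rx": 0,"ry": 0,"rz": 0.1,"claw": 255},
  ],
)

```text
time_s: 2.58
position: [0.4673, 0.2065, 0.074]
tcp_rot: [[-0.994, 0.114, 0.002], [0.114, 0.994, 0.001], [-0.002, 0.001, -1.0]]
force: [-1.1, 1.3, 2.0]
opening: 0.009
grasp_force: 0.5
```

Emit:
apply_moves(
  rows=[
    {"x": -6,"y": 0,"z": 0,"rx": 0,"ry": 0,"rz": 0,"claw": 255},
    {"x": -12,"y": 0,"z": 0,"rx": 0,"ry": 0,"rz": 0,"claw": 255},
    {"x": -18,"y": 0,"z": 0,"rx": 0,"ry": 0,"rz": 0,"claw": 255},
    {"x": -24,"y": 0,"z": 0,"rx": 0,"ry": 0,"rz": 0,"claw": 255},
    {"x": -30,"y": 0,"z": 0,"rx": 0,"ry": 0,"rz": 0,"claw": 255},
    {"x": -36,"y": 0,"z": 0,"rx": 0,"ry": 0,"rz": 0,"claw": 255},
    {"x": -42,"y": 0,"z": 0,"rx": 0,"ry": 0,"rz": 0,"claw": 255},
    {"x": -47,"y": 0,"z": 0,"rx": 0,"ry": 0,"rz": 0,"claw": 255},
    {"x": -52,"y": 0,"z": 0,"rx": 0,"ry": 0,"rz": 0,"claw": 255},
    {"x": -52,"y": 0,"z": 0,"rx": 0,"ry": 0,"rz": 0,"claw": 255},
  ],
)

```text
time_s: 3.82
position: [0.5186, 0.1998, 0.0723]
tcp_rot: [[-0.994, 0.114, 0.0], [0.114, 0.994, -0.0], [-0.0, -0.0, -1.0]]
force: [-3.2, -1.7, -0.4]
opening: 0.005
grasp_force: 1.8
```

Emit:
apply_moves(
  rows=[
    {"x": -2,"y": 0,"z": 0,"rx": 0,"ry": 0,"rz": 0,"claw": 255},
    {"x": -4,"y": 0,"z": 0,"rx": 0,"ry": 0,"rz": 0,"claw": 255},
    {"x": -4,"y": 0,"z": 0,"rx": 0,"ry": 0,"rz": 0,"claw": 255},
  ],
)

```text
time_s: 4.2
position: [0.5205, 0.1996, 0.0723]
tcp_rot: [[-0.994, 0.114, -0.004], [0.114, 0.994, -0.0], [0.004, -0.001, -1.0]]
force: [-6.9, -2.1, 2.9]
opening: 0.003
grasp_force: 3.1
```

Emit:
apply_moves(
  rows=[
    {"x": -2,"y": 0,"z": 0,"rx": 0,"ry": 0,"rz": 0,"claw": 255},
    {"x": -4,"y": 0,"z": 0,"rx": 0,"ry": 0,"rz": 0,"claw": 255},
    {"x": -4,"y": 0,"z": 0,"rx": 0,"ry": 0,"rz": 0,"claw": 255},
  ],
)

```text
time_s: 4.58
position: [0.5208, 0.1995, 0.0724]
tcp_rot: [[-0.993, 0.114, -0.011], [0.114, 0.994, -0.0], [0.011, -0.002, -1.0]]
force: [-11.6, 0.5, 9.2]
opening: 0.011
grasp_force: 6.3
```

Emit:
apply_moves(
  rows=[
    {"x": 8,"y": 0,"z": 0,"rx": 0,"ry": 0,"rz": 0,"claw": 255},
    {"x": 20,"y": 0,"z": 0,"rx": 0,"ry": 0,"rz": 0,"claw": 255},
    {"x": 40,"y": 0,"z": 0,"rx": 0,"ry": 0,"rz": 0,"claw": 255},
    {"x": 60,"y": 0,"z": 0,"rx": 0,"ry": 0,"rz": 0,"claw": 255},
    {"x": 75,"y": 0,"z": 0,"rx": 0,"ry": 0,"rz": 0,"claw": 255},
    {"x": 75,"y": 0,"z": -40,"rx": 0,"ry": 0,"rz": 0,"claw": 0},
    {"x": 75,"y": 0,"z": -90,"rx": 0,"ry": 0,"rz": 0,"claw": 0},
    {"x": 30,"y": 0,"z": -130,"rx": 0,"ry": 0,"rz": 0,"claw": 0},
    {"x": -20,"y": 0,"z": -150,"rx": 0,"ry": 0,"rz": 0,"claw": 0},
    {"x": -70,"y": 0,"z": -150,"rx": 0,"ry": 0,"rz": 0,"claw": 0},
  ],
)

```text
time_s: 5.82
position: [0.6, 0.1917, 0.2263]
tcp_rot: [[-0.994, 0.113, 0.011], [0.113, 0.994, 0.002], [-0.01, 0.003, -1.0]]
force: [-0.2, -0.2, -0.6]
opening: 0.487
grasp_force: 0.0
```

Emit:
apply_moves(
  rows=[
    {"x": -45,"y": 0,"z": 0,"rx": 0,"ry": 0,"rz": 0,"claw": 0},
    {"x": -45,"y": 0,"z": 0,"rx": 0,"ry": 0,"rz": 0,"claw": 0},
  ],
)

```text
time_s: 6.08
position: [0.6451, 0.1854, 0.223]
tcp_rot: [[-0.993, 0.115, 0.007], [0.115, 0.993, 0.001], [-0.007, 0.002, -1.0]]
force: [-0.4, 0.1, 0.7]
opening: 0.718
grasp_force: 0.0
```

```bash
python3 - <<'E'
from h import *
s=read_state();print(s['time_s'],s['position'],np.array(s['tcp_rot']).round(3).tolist(),s['opening'])
a,d=cam('wrist')
save(cv2.resize(a,(800,500)),'w3.png')
E
```

```text
6.075 [0.64507277 0.18540512 0.22295786] [[-0.993, 0.115, 0.007], [0.115, 0.993, 0.001], [-0.007, 0.002, -1.0]] 0.7182059367588007
```

View pics/w3.png

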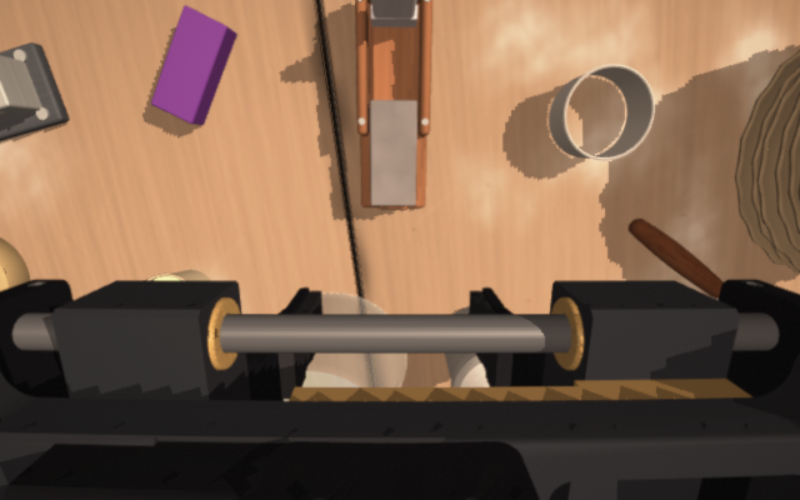

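The stone is ejected, with its top outline at (370..417, 100..206), and the tab is back at the rear (395,10).

```bash
python3 - <<'E'
from h import *
print(ray('wrist',np.array([(370,100),(415,100),(371,206),(417,206)])*.8,.037).round(4))
a=load('wrist')
P=cloud('wrist');Q=P[0:110,0:60];Q=Q.reshape(-1,3);Q=Q[Q[:,2]>.008];print(Q.mean(0))
E
```

```text
[[0.5366 0.1796 0.037 ]
 [0.5405 0.2133 0.037 ]
 [0.616  0.1703 0.037 ]
 [0.6202 0.2067 0.037 ]]
[ 0.49343489 -0.09766288  0.01937127]
```

Emit:
apply_moves(
  rows=[
    {"x": 30,"y": 0,"z": 10,"rx": 0,"ry": 0,"rz": 0,"claw": 0},
    {"x": 59,"y": 0,"z": 50,"rx": 0,"ry": 0,"rz": 0,"claw": 0},
    {"x": 59,"y": 0,"z": 100,"rx": 0,"ry": 0,"rz": 0,"claw": 0},
    {"x": 59,"y": 0,"z": 140,"rx": 0,"ry": 0,"rz": 0,"claw": 0},
    {"x": 59,"y": 0,"z": 165,"rx": 0,"ry": 0,"rz": 0,"claw": 0},
    {"x": 59,"y": 0,"z": 182,"rx": 0,"ry": 0,"rz": 0,"claw": 0},
    {"x": 59,"y": 0,"z": 182,"rx": 0,"ry": 0,"rz": 0,"claw": 0},
  ],
)

```text
time_s: 7.0
position: [0.5806, 0.193, 0.0398]
tcp_rot: [[-0.994, 0.113, -0.002], [0.113, 0.994, -0.0], [0.002, -0.0, -1.0]]
force: [-0.4, 0.2, 0.3]
opening: 1.001
grasp_force: 0.0
```

Emit:
apply_moves(
  rows=[
    {"x": 0,"y": 0,"z": 0,"rx": 0,"ry": 0,"rz": 0,"claw": 255},
    {"x": 0,"y": 0,"z": 0,"rx": 0,"ry": 0,"rz": 0,"claw": 255},
    {"x": 0,"y": 0,"z": 0,"rx": 0,"ry": 0,"rz": 0,"claw": 255},
    {"x": 0,"y": 0,"z": 0,"rx": 0,"ry": 0,"rz": 0,"claw": 255},
    {"x": 0,"y": 0,"z": 0,"rx": 0,"ry": 0,"rz": 0,"claw": 255},
    {"x": 0,"y": 0,"z": 0,"rx": 0,"ry": 0,"rz": 0,"claw": 255},
    {"x": 0,"y": 0,"z": 0,"rx": 0,"ry": 0,"rz": 0,"claw": 255},
    {"x": 0,"y": 0,"z": 0,"rx": 0,"ry": 0,"rz": 0,"claw": 255},
  ],
)

```text
time_s: 8.0
position: [0.5818, 0.1927, 0.0406]
tcp_rot: [[-0.994, 0.113, -0.0], [0.113, 0.994, -0.0], [0.0, -0.0, -1.0]]
force: [-0.1, -0.6, 0.6]
opening: 0.409
grasp_force: 30.0
```

Emit:
apply_moves(
  rows=[
    {"x": 0,"y": 0,"z": -50,"rx": 0,"ry": 0,"rz": 0,"claw": 255},
    {"x": 0,"y": 0,"z": -100,"rx": 0,"ry": 0,"rz": 0,"claw": 255},
    {"x": 5,"y": -45,"z": -140,"rx": 0,"ry": 0,"rz": 1.5,"claw": 255},
    {"x": 10,"y": -90,"z": -150,"rx": 0,"ry": 0,"rz": 3,"claw": 255},
    {"x": 15,"y": -140,"z": -150,"rx": 0,"ry": 0,"rz": 4.7,"claw": 255},
    {"x": 20,"y": -190,"z": -150,"rx": 0,"ry": 0,"rz": 6.4,"claw": 255},
    {"x": 25,"y": -240,"z": -150,"rx": 0,"ry": 0,"rz": 8.1,"claw": 255},
    {"x": 30,"y": -290,"z": -150,"rx": 0,"ry": 0,"rz": 9.8,"claw": 255},
    {"x": 36,"y": -340,"z": -150,"rx": 0,"ry": 0,"rz": 11.4,"claw": 255},
    {"x": 40,"y": -370,"z": -150,"rx": 0,"ry": 0,"rz": 12.87,"claw": 255},
  ],
)

```text
time_s: 9.25
position: [0.4993, -0.1724, 0.1903]
tcp_rot: [[-0.102, 0.995, -0.0], [0.995, 0.102, 0.0], [0.0, -0.0, -1.0]]
force: [-0.1, -0.0, -1.4]
opening: 0.41
grasp_force: 30.0
```

Emit:
apply_moves(
  rows=[
    {"x": 0,"y": 0,"z": 0,"rx": 0,"ry": 0,"rz": 0,"claw": 255},
    {"x": 0,"y": 0,"z": 0,"rx": 0,"ry": 0,"rz": 0,"claw": 255},
    {"x": 0,"y": 0,"z": 0,"rx": 0,"ry": 0,"rz": 0,"claw": 255},
  ],
)

```text
time_s: 9.62
position: [0.5, -0.1689, 0.1904]
tcp_rot: [[-0.111, 0.994, -0.001], [0.994, 0.111, 0.001], [0.001, -0.0, -1.0]]
force: [-0.7, 0.9, -1.2]
opening: 0.411
grasp_force: 30.0
```

```bash
python3 - <<'E'
from h import *
s=read_state();print(s['time_s'],s['position'],np.array(s['tcp_rot']).round(3).tolist(),s['opening'],np.round(s['joint_positions'],1))
a,d=cam('wrist');cam('top')
save(cv2.resize(a,(800,500)),'w4.png')
E
```

```text
9.625 [ 0.50000871 -0.16892303  0.19039267] [[-0.111, 0.994, -0.001], [0.994, 0.111, 0.001], [0.001, -0.0, -1.0]] 0.41090462342386797 [-30.8  27.4  99.3   0.   53.4 -37.2]
```

View pics/w4.png

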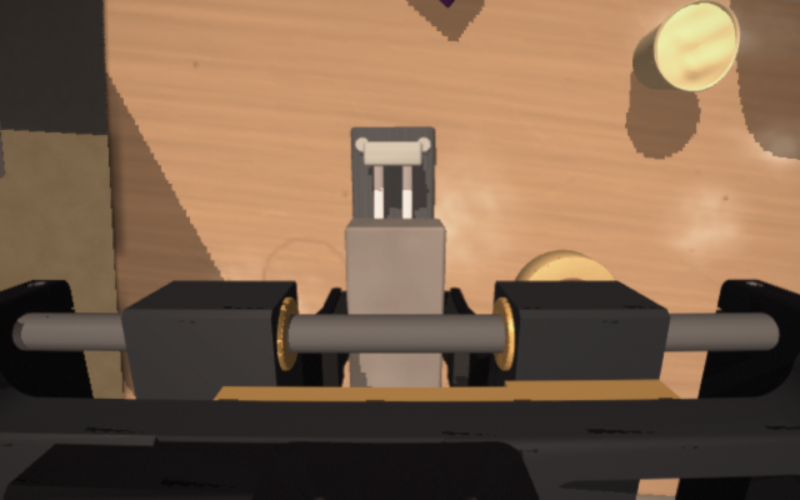

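The stop is at (362..424, 141..166), the rails run at columns 378 and 408, and the held stone's front end is at about (346..444, 224). Everything is aligned. I'll measure with depth.

```bash
python3 - <<'E'
from h import *
P=cloud('wrist');c=load('wrist')
s=read_state();R=np.array(s['tcp_rot']);p=np.array(s['position'])
T=(P-p)@R*1000  # tool mm
w=P[...,2]
a=T[95:150,270:360];z=w[95:150,270:360]
q=a[(z>.036)&(z<.055)];print('stop top',len(q),np.percentile(q,[2,50,98],axis=0).round(1))
col=[T[r,308:322].mean(0).round(1).tolist()+[round(float(w[r,308:322].mean()),4)] for r in range(112,142,2)];print(*col,sep='\n')
q=a[(z>.006)&(z<.02)];print('base',cv2.minAreaRect(q[:,:2].astype(np.float32)))
print('base edges',((ray('wrist',np.array([(351,127),(435,127),(353,210),(435,210)])*.8,.012)-p)@R*1000).round(1))
print('stop edges',((ray('wrist',np.array([(362,142),(422,142),(364,165),(422,165)])*.8,.044)-p)@R*1000).round(1))
print('rail',((ray('wrist',np.array([(372,205),(413,205)])*.8,.027)-p)@R*1000).round(1))
a=T[170:230,260:370];q=a[(a[...,2]>-10)&(a[...,2]<20)];print('stone',np.percentile(q,[1,50,99],axis=0).round(1))
P=cloud('top');Q=P[190:245,345:490].reshape(-1,3)
# clamp frame guess
th=np.radians(96.4);u=np.array([np.cos(th),np.sin(th)]);
G=Q[(Q[:,2]>.09)];print('tall',np.c_[G[:,:2]@u,G[:,2]][:0],np.percentile(G,[5,50,95],axis=0).round(3))
E
```

```text
stop top 882 [[ 59.5 -20.2 144.6]
 [ 67.   -1.4 146. ]
 [ 74.4  17.4 147.7]]
[76.2, -1.2, 177.8, 0.0128]
[73.6, -1.0, 146.4, 0.0441]
[71.9, -1.0, 146.1, 0.0444]
[70.3, -1.0, 145.9, 0.0447]
[68.6, -1.0, 146.1, 0.0444]
[nan, nan, nan, nan]
[65.3, -1.0, 146.0, 0.0445]
[nan, nan, nan, nan]
[62.0, -1.0, 145.6, 0.0449]
[60.3, -1.0, 145.9, 0.0447]
[57.9, -1.2, 177.9, 0.0126]
[56.0, -1.2, 178.1, 0.0124]
[54.1, -1.2, 178.0, 0.0126]
[52.2, -1.2, 178.3, 0.0123]
[50.4, -1.2, 178.1, 0.0124]
base ((63.585594177246094, -1.2887649536132812), (64.07875061035156, 43.712711334228516), 89.88679504394531)
base edges [[ 85.7 -32.7 178.5]
 [ 85.7  30.1 178.5]
 [ 23.4 -32.5 178.5]
 [ 23.5  31.5 178.5]]
stop edges [[ 73.9 -22.1 146.5]
 [ 73.9  18.5 146.5]
 [ 58.6 -21.  146.5]
 [ 58.7  18.8 146.5]]
rail [[ 29.1 -16.8 163.5]
 [ 29.2  13.7 163.5]]
stone [[ 19.1 -16.8   1.6]
 [ 31.6   0.5   3.1]
 [ 41.3  18.1  17.5]]
tall [] [[ 0.444 -0.216  0.276]
 [ 0.485 -0.158  0.506]
 [ 0.53  -0.085  0.577]]
```

Emit:
apply_moves(
  rows=[
    {"x": 14,"y": -1.5,"z": 40,"rx": 0,"ry": 0,"rz": 0,"claw": 255},
    {"x": 14,"y": -1.5,"z": 80,"rx": 0,"ry": 0,"rz": 0,"claw": 255},
    {"x": 14,"y": -1.5,"z": 110,"rx": 0,"ry": 0,"rz": 0,"claw": 255},
    {"x": 14,"y": -1.5,"z": 125,"rx": 0,"ry": 0,"rz": 0,"claw": 255},
    {"x": 14,"y": -1.5,"z": 133,"rx": 0,"ry": 0,"rz": 0,"claw": 255},
    {"x": 14,"y": -1.5,"z": 137,"rx": 0,"ry": 0,"rz": 0,"claw": 255},
    {"x": 14,"y": -1.5,"z": 138,"rx": 0,"ry": 0,"rz": 0,"claw": 255},
    {"x": 14,"y": -1.5,"z": 138,"rx": 0,"ry": 0,"rz": 0,"claw": 255},
  ],
)

```text
time_s: 10.72
position: [0.4974, -0.1567, 0.0532]
tcp_rot: [[-0.109, 0.994, 0.001], [0.994, 0.109, -0.001], [-0.001, 0.001, -1.0]]
force: [0.1, 0.5, -1.1]
opening: 0.408
grasp_force: 30.0
```

Emit:
apply_moves(
  rows=[
    {"x": 0,"y": 0,"z": 0,"rx": 0,"ry": 0,"rz": 0,"claw": 100},
    {"x": 0,"y": 0,"z": 0,"rx": 0,"ry": 0,"rz": 0,"claw": 0},
    {"x": 0,"y": 0,"z": 0,"rx": 0,"ry": 0,"rz": 0,"claw": 0},
    {"x": 0,"y": 0,"z": 0,"rx": 0,"ry": 0,"rz": 0,"claw": 0},
    {"x": 0,"y": 0,"z": -40,"rx": 0,"ry": 0,"rz": 0,"claw": 0},
    {"x": 0,"y": 0,"z": -90,"rx": 0,"ry": 0,"rz": 0,"claw": 0},
    {"x": -40,"y": 0,"z": -140,"rx": 0,"ry": 0,"rz": 0,"claw": 0},
    {"x": -90,"y": 0,"z": -180,"rx": 0,"ry": 0,"rz": 0,"claw": 0},
    {"x": -140,"y": 0,"z": -210,"rx": 0,"ry": 0,"rz": 0,"claw": 0},
    {"x": -165,"y": 0,"z": -210,"rx": 0,"ry": 0,"rz": 0,"claw": 0},
  ],
)

```text
time_s: 11.98
position: [0.5165, -0.3246, 0.2662]
tcp_rot: [[-0.107, 0.994, 0.006], [0.994, 0.107, -0.006], [-0.007, 0.006, -1.0]]
force: [-0.3, 0.8, 0.5]
opening: 0.996
grasp_force: 0.0
```

Emit:
apply_moves(
  rows=[
    {"x": 0,"y": 0,"z": 0,"rx": 0,"ry": 0,"rz": 0,"claw": 0},
    {"x": 0,"y": 0,"z": 0,"rx": 0,"ry": 0,"rz": 0,"claw": 0},
  ],
)

```text
time_s: 12.22
position: [0.5142, -0.3189, 0.2616]
tcp_rot: [[-0.109, 0.994, -0.002], [0.994, 0.109, 0.003], [0.003, -0.002, -1.0]]
force: [1.1, 0.3, -0.3]
opening: 0.999
grasp_force: 0.0
```

```bash
python3 - <<'E'
from h import *
s=read_state();print(s['time_s'],s['position'],np.array(s['tcp_rot']).round(3).tolist(),s['opening'],np.round(s['joint_positions'],1))
a,d=cam('wrist');cam('top');cam('scene')
save(cv2.resize(a,(800,500)),'w5.png')
E
```

```text
12.225 [ 0.51416866 -0.31893367  0.26156423] [[-0.109, 0.994, -0.002], [0.994, 0.109, 0.003], [0.003, -0.002, -1.0]] 0.9990291534613693 [-42.4  27.9  84.    0.   68.3 -48.7]
```

View pics/w5.png

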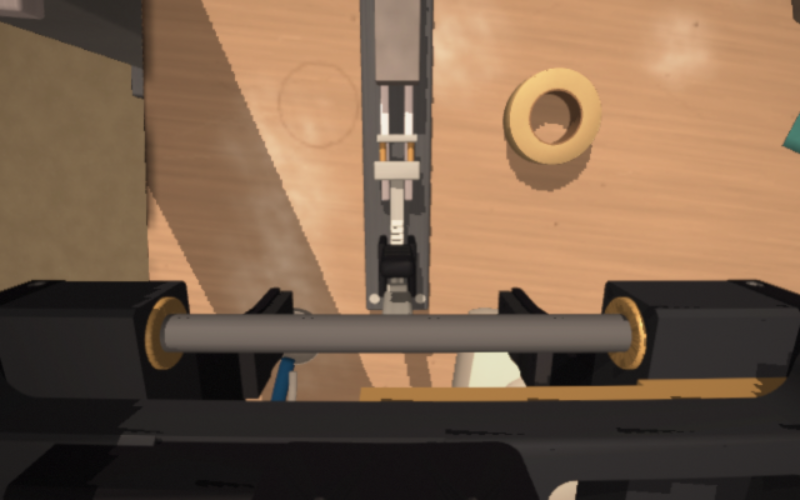

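The stone lies straight on the rails (374..420, up to row 80). The plate is at row 138, the head at 170, the black grip at about (398,262) and the trigger paddle at about (398,290). I'll measure the grip and trigger with depth.

```bash
cat >> h.py <<'E'
O=np.array([.5170,-.3341]);U=np.array([-.110,.994]);U/=np.hypot(*U);V=np.array([-U[1],U[0]])
def cl(P):
    q=P[...,:2]-O;return np.stack([q@U*1000,q@V*1000,P[...,2]*1000],-1)
E
python3 - <<'E'
from h import *
for n in ('wrist','top'):
    C=cl(cloud(n))
    if n=='wrist': C=C[:250]
    C=C.reshape(-1,3);C=C[(abs(C[:,1])<25)&(C[:,0]>-70)&(C[:,0]<240)]
    for lo,hi,x0,x1 in((100,125,-70,40),(20,60,40,125),(32,45,110,240)):
        q=C[(C[:,2]>lo)&(C[:,2]<hi)&(C[:,0]>x0)&(C[:,0]<x1)]
        print(n,lo,len(q),'y',np.percentile(q[:,1],[2,50,98]).round(1) if len(q) else '',np.percentile(q[:,2],50).round(1))
        h,e=np.histogram(q[:,0],np.arange(x0,x1+1,4));print([(int(a),int(b)) for a,b in zip(e,h) if b])
E
```

```text
wrist 100 518 y [-12.3  -1.   10.9] 114.0
[(-38, 75), (-6, 89), (-2, 123), (2, 141), (6, 90)]
wrist 20 1714 y [-18.2  -1.   17.1] 38.3
[(40, 54), (44, 78), (48, 78), (52, 84), (56, 78), (60, 108), (64, 149), (68, 152), (72, 113), (76, 93), (80, 64), (84, 64), (88, 60), (92, 130), (96, 78), (100, 54), (104, 49), (108, 49), (112, 56), (116, 54), (120, 56)]
wrist 32 65 y [-16.6  -0.9  15.8] 41.0
[(138, 65)]
top 100 40 y [-13.8  -6.1   5.9] 113.0
[(-6, 4), (-2, 8), (2, 16), (6, 12)]
top 20 295 y [-19.8  -2.2  15.8] 37.9
[(40, 14), (44, 14), (48, 11), (52, 17), (56, 5), (60, 20), (64, 20), (68, 25), (72, 34), (76, 15), (80, 6), (84, 12), (88, 5), (92, 18), (96, 27), (100, 9), (104, 8), (108, 11), (112, 7), (116, 8), (120, 8)]
top 32 75 y [-19.7  -1.2  16.2] 43.3
[(122, 1), (130, 1), (138, 2), (142, 1), (146, 1), (154, 1), (162, 2), (166, 1), (170, 1), (174, 1), (178, 1), (186, 1), (190, 1), (194, 1), (198, 1), (202, 1), (206, 1), (218, 5), (222, 6), (226, 10), (230, 14), (234, 12)]
```

Emit:
apply_moves(
  rows=[
    {"x": -5,"y": 0,"z": 0,"rx": 0,"ry": 0,"rz": 1.7,"claw": 0},
    {"x": -10,"y": 0,"z": 0,"rx": 0,"ry": 0,"rz": 3.4,"claw": 0},
    {"x": -15,"y": 1,"z": 0,"rx": 0,"ry": 0,"rz": 5.1,"claw": 0},
    {"x": -20,"y": 1,"z": 0,"rx": 0,"ry": 0,"rz": 6.8,"claw": 0},
    {"x": -25,"y": 2,"z": 0,"rx": 0,"ry": 0,"rz": 8.5,"claw": 0},
    {"x": -30,"y": 2,"z": 0,"rx": 0,"ry": 0,"rz": 10.2,"claw": 0},
    {"x": -34,"y": 2,"z": 10,"rx": 0,"ry": 0,"rz": 11.9,"claw": 0},
    {"x": -34,"y": 2,"z": 20,"rx": 0,"ry": 0,"rz": 13.6,"claw": 0},
    {"x": -34,"y": 2,"z": 40,"rx": 0,"ry": 0,"rz": 15,"claw": 0},
    {"x": -34,"y": 2,"z": 60,"rx": 0,"ry": 0,"rz": 15,"claw": 0},
  ],
)

```text
time_s: 13.62
position: [0.5208, -0.3529, 0.202]
tcp_rot: [[0.994, 0.109, -0.0], [0.109, -0.994, 0.0], [-0.0, -0.0, -1.0]]
force: [-0.1, 0.4, 0.3]
opening: 1.001
grasp_force: 0.0
```

Emit:
apply_moves(
  rows=[
    {"x": 0,"y": 0,"z": 0,"rx": 0,"ry": 0,"rz": 0,"claw": 0},
    {"x": 0,"y": 0,"z": 0,"rx": 0,"ry": 0,"rz": 0,"claw": 0},
  ],
)

```text
time_s: 13.88
position: [0.5211, -0.3538, 0.2031]
tcp_rot: [[0.994, 0.11, 0.001], [0.11, -0.994, -0.0], [0.001, 0.001, -1.0]]
force: [-0.3, 0.0, 0.5]
opening: 1.001
grasp_force: 0.0
```

```bash
python3 - <<'E'
from h import *
s=read_state();p=np.array(s['position']);print(s['time_s'],p,np.array(s['tcp_rot']).round(3).tolist(),cl(p),np.round(s['joint_positions'],1))
a,d=cam('wrist');C=cl(cloud('wrist'))
C=C.reshape(-1,3);C=C[(abs(C[:,1])<25)&(C[:,0]>-70)&(C[:,0]<60)&(C[:,2]>100)&(C[:,2]<125)]
h,e=np.histogram(C[:,0],np.arange(-70,61,2));print([(int(a),int(b)) for a,b in zip(e,h) if b])
C=cl(cloud('wrist'))[:230].reshape(-1,3)
for z0,z1 in((22,32),(33,48)):
  q=C[(abs(C[:,1])<15)&(C[:,0]>40)&(C[:,2]>z0)&(C[:,2]<z1)];h,e=np.histogram(q[:,0],np.arange(40,250,3));print([(int(a),int(b)) for a,b in zip(e,h) if b])
E
```

```text
13.875 [ 0.52112527 -0.35379942  0.20312514] [[0.994, 0.11, 0.001], [0.11, -0.994, -0.0], [0.001, 0.001, -1.0]] [-20.03363895  -1.93345479 203.12514428] [-44.3  33.5  83.9   0.   62.6  39.4]
[(-48, 2), (-46, 72), (-44, 85), (-42, 99), (-40, 100), (-38, 87), (-10, 27), (-8, 98), (-6, 101), (-4, 95), (-2, 94), (0, 105), (2, 91), (4, 37)]
[(40, 45), (43, 43), (46, 41), (49, 42), (52, 42), (55, 43), (58, 44), (79, 7), (82, 22), (85, 22), (88, 20), (91, 26), (94, 1), (103, 29), (106, 47), (109, 47), (112, 51), (115, 43), (118, 47), (121, 46), (124, 45), (127, 51), (130, 47), (133, 41), (136, 72), (139, 33)]
[(40, 40), (43, 39), (46, 41), (49, 43), (52, 39), (55, 41), (58, 159), (61, 97), (64, 101), (67, 94), (70, 100), (73, 67), (76, 26), (79, 38), (82, 35), (85, 39), (88, 38), (91, 197), (94, 96), (97, 15), (136, 146), (139, 105), (142, 1), (151, 1), (157, 1), (160, 1), (172, 1), (178, 1), (202, 1), (214, 1), (220, 1), (223, 107), (226, 89), (229, 97), (232, 96), (235, 82), (238, 31)]
```

Emit:
apply_moves(
  rows=[
    {"x": -1,"y": 0,"z": 40,"rx": 0,"ry": 0,"rz": 0,"claw": 0},
    {"x": -1,"y": 0,"z": 80,"rx": 0,"ry": 0,"rz": 0,"claw": 0},
    {"x": -1,"y": 0,"z": 105,"rx": 0,"ry": 0,"rz": 0,"claw": 0},
    {"x": -1,"y": 0,"z": 105,"rx": 0,"ry": 0,"rz": 0,"claw": 60},
    {"x": -1,"y": 0,"z": 105,"rx": 0,"ry": 0,"rz": 0,"claw": 95},
    {"x": -1,"y": 0,"z": 105,"rx": 0,"ry": 0,"rz": 0,"claw": 95},
    {"x": -1,"y": 0,"z": 105,"rx": 0,"ry": 0,"rz": 0,"claw": 95},
    {"x": -1,"y": 0,"z": 105,"rx": 0,"ry": 0,"rz": 0,"claw": 95},
  ],
)

```text
time_s: 14.92
position: [0.5199, -0.3544, 0.0982]
tcp_rot: [[0.994, 0.109, 0.001], [0.109, -0.994, -0.001], [0.001, 0.001, -1.0]]
force: [0.1, -0.0, -1.3]
opening: 0.635
grasp_force: 0.0
```

Emit:
apply_moves(
  rows=[
    {"x": 0,"y": -2,"z": 0,"rx": 0,"ry": 0,"rz": 0,"claw": 108},
    {"x": 0,"y": -4,"z": 0,"rx": 0,"ry": 0,"rz": 0,"claw": 120},
    {"x": 0,"y": -6,"z": 0,"rx": 0,"ry": 0,"rz": 0,"claw": 132},
    {"x": 0,"y": -8,"z": 0,"rx": 0,"ry": 0,"rz": 0,"claw": 144},
    {"x": 0,"y": -10,"z": 0,"rx": 0,"ry": 0,"rz": 0,"claw": 156},
    {"x": 0,"y": -11,"z": 0,"rx": 0,"ry": 0,"rz": 0,"claw": 164},
    {"x": 0,"y": -11,"z": 0,"rx": 0,"ry": 0,"rz": 0,"claw": 164},
    {"x": 0,"y": -11,"z": 0,"rx": 0,"ry": 0,"rz": 0,"claw": 164},
  ],
)

```text
time_s: 15.92
position: [0.5186, -0.3436, 0.0979]
tcp_rot: [[0.994, 0.109, 0.0], [0.109, -0.994, -0.001], [0.0, 0.001, -1.0]]
force: [-1.1, -3.0, 4.0]
opening: 0.363
grasp_force: 4.3
```

```bash
cat >> h.py <<'E'
def meas():
    s=read_state();p=np.array(s['position']);print(s['time_s'],'tcp',cl(p).round(1),'open mm',round(s['opening']*87,1),'F along U',round(np.dot(s['force'][:2],U),1),'grip',round(s['grasp_force'],1))
    a,d=cam('wrist');C=cl(cloud('wrist'))[:235].reshape(-1,3)
    q=C[(abs(C[:,1])<15)&(C[:,0]>40)&(C[:,2]>33)&(C[:,2]<48)];h,e=np.histogram(q[:,0],np.arange(40,250,2));print([(int(a),int(b)) for a,b in zip(e,h) if b])
    return a
E
python3 - <<'E'
from h import *
a=meas();save(cv2.resize(a,(800,500)),'w6.png')
E
```

```text
15.925 tcp [-9.6 -0.6 97.9] open mm 31.6 F along U -2.9 grip 4.3
[(40, 17), (42, 18), (44, 19), (46, 18), (48, 20), (50, 19), (52, 18), (54, 18), (56, 19), (58, 18), (60, 17), (62, 21), (64, 16), (66, 18), (68, 18), (70, 17), (72, 18), (74, 147), (76, 54), (78, 43), (80, 46), (82, 46), (84, 49), (86, 49), (88, 39), (90, 7), (92, 12), (94, 34), (96, 28), (98, 28), (100, 31), (102, 30), (104, 30), (106, 238), (108, 75), (110, 75), (112, 22), (136, 3), (138, 396), (140, 39), (152, 1), (172, 1), (178, 1)]
```

View pics/w6.png

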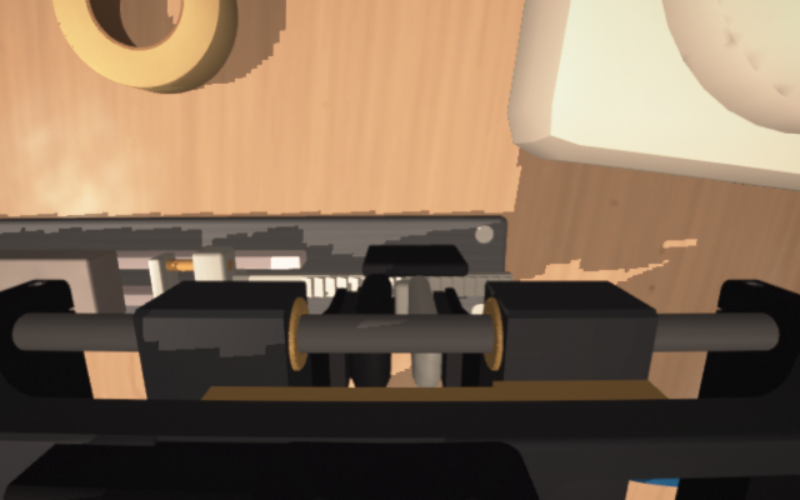

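The wrist view shows the black grip and paddle pinched at (370..440, 300..380). The head is at (212,266), the plate at (157,272) and the stone end at (105,270). The first stroke drove the jaw about 16 mm with a free plate. Now the second stroke.

Emit:
apply_moves(
  rows=[
    {"x": 0,"y": 3,"z": 0,"rx": 0,"ry": 0,"rz": 0,"claw": 145},
    {"x": 0,"y": 6,"z": 0,"rx": 0,"ry": 0,"rz": 0,"claw": 125},
    {"x": 0,"y": 9,"z": 0,"rx": 0,"ry": 0,"rz": 0,"claw": 105},
    {"x": 0,"y": 11,"z": 0,"rx": 0,"ry": 0,"rz": 0,"claw": 95},
    {"x": 0,"y": 11,"z": 0,"rx": 0,"ry": 0,"rz": 0,"claw": 95},
    {"x": 0,"y": 11,"z": 0,"rx": 0,"ry": 0,"rz": 0,"claw": 95},
    {"x": 0,"y": 11,"z": 0,"rx": 0,"ry": 0,"rz": 0,"claw": 95},
  ],
)

```text
time_s: 16.85
position: [0.5193, -0.3538, 0.0972]
tcp_rot: [[0.994, 0.109, -0.001], [0.109, -0.994, 0.001], [-0.001, -0.001, -1.0]]
force: [0.1, -0.6, 0.4]
opening: 0.631
grasp_force: 0.0
```

Emit:
apply_moves(
  rows=[
    {"x": 0,"y": -2,"z": 0,"rx": 0,"ry": 0,"rz": 0,"claw": 108},
    {"x": 0,"y": -4,"z": 0,"rx": 0,"ry": 0,"rz": 0,"claw": 120},
    {"x": 0,"y": -6,"z": 0,"rx": 0,"ry": 0,"rz": 0,"claw": 132},
    {"x": 0,"y": -8,"z": 0,"rx": 0,"ry": 0,"rz": 0,"claw": 144},
    {"x": 0,"y": -10,"z": 0,"rx": 0,"ry": 0,"rz": 0,"claw": 156},
    {"x": 0,"y": -11,"z": 0,"rx": 0,"ry": 0,"rz": 0,"claw": 164},
    {"x": 0,"y": -11,"z": 0,"rx": 0,"ry": 0,"rz": 0,"claw": 164},
    {"x": 0,"y": -11,"z": 0,"rx": 0,"ry": 0,"rz": 0,"claw": 164},
  ],
)

```text
time_s: 17.85
position: [0.5184, -0.3436, 0.0975]
tcp_rot: [[0.994, 0.109, -0.0], [0.109, -0.994, -0.001], [-0.0, 0.001, -1.0]]
force: [-1.0, -4.7, -3.4]
opening: 0.357
grasp_force: 3.8
```

```bash
python3 - <<'E'
from h import *
meas()
E
```

```text
17.85 tcp [-9.6 -0.3 97.5] open mm 31.0 F along U -4.5 grip 3.8
[(40, 19), (42, 17), (44, 20), (46, 20), (48, 19), (50, 21), (52, 17), (54, 18), (56, 18), (58, 17), (60, 19), (62, 22), (64, 14), (66, 22), (68, 15), (70, 16), (72, 20), (74, 20), (76, 18), (78, 18), (80, 17), (82, 21), (84, 15), (86, 19), (88, 20), (90, 19), (92, 183), (94, 49), (96, 52), (98, 50), (100, 58), (102, 66), (104, 72), (106, 57), (108, 10), (110, 9), (112, 27), (114, 31), (116, 31), (118, 30), (120, 30), (122, 39), (124, 310), (126, 81), (128, 70), (130, 27), (136, 3), (138, 389), (140, 53)]
```

Emit:
apply_moves(
  rows=[
    {"x": 0,"y": 3,"z": 0,"rx": 0,"ry": 0,"rz": 0,"claw": 145},
    {"x": 0,"y": 6,"z": 0,"rx": 0,"ry": 0,"rz": 0,"claw": 125},
    {"x": 0,"y": 9,"z": 0,"rx": 0,"ry": 0,"rz": 0,"claw": 105},
    {"x": 0,"y": 11,"z": 0,"rx": 0,"ry": 0,"rz": 0,"claw": 95},
    {"x": 0,"y": 11,"z": 0,"rx": 0,"ry": 0,"rz": 0,"claw": 95},
    {"x": 0,"y": 11,"z": 0,"rx": 0,"ry": 0,"rz": 0,"claw": 95},
    {"x": 0,"y": 11,"z": 0,"rx": 0,"ry": 0,"rz": 0,"claw": 95},
  ],
)

```text
time_s: 18.77
position: [0.5198, -0.3541, 0.0977]
tcp_rot: [[0.994, 0.109, 0.0], [0.109, -0.994, 0.0], [0.0, -0.0, -1.0]]
force: [-0.3, 0.4, -0.5]
opening: 0.624
grasp_force: 0.0
```

Emit:
apply_moves(
  rows=[
    {"x": 0,"y": -2,"z": 0,"rx": 0,"ry": 0,"rz": 0,"claw": 108},
    {"x": 0,"y": -4,"z": 0,"rx": 0,"ry": 0,"rz": 0,"claw": 120},
    {"x": 0,"y": -6,"z": 0,"rx": 0,"ry": 0,"rz": 0,"claw": 132},
    {"x": 0,"y": -7,"z": 0,"rx": 0,"ry": 0,"rz": 0,"claw": 140},
    {"x": 0,"y": -8,"z": 0,"rx": 0,"ry": 0,"rz": 0,"claw": 147},
    {"x": 0,"y": -8,"z": 0,"rx": 0,"ry": 0,"rz": 0,"claw": 147},
    {"x": 0,"y": -8,"z": 0,"rx": 0,"ry": 0,"rz": 0,"claw": 147},
  ],
)

```text
time_s: 19.65
position: [0.519, -0.3465, 0.0977]
tcp_rot: [[0.994, 0.109, 0.0], [0.109, -0.994, -0.001], [0.0, 0.001, -1.0]]
force: [0.2, -4.2, -1.1]
opening: 0.423
grasp_force: 4.3
```

```bash
python3 - <<'E'
from h import *
meas()
E
```

```text
19.65 tcp [-12.5  -0.6  97.7] open mm 36.8 F along U -4.2 grip 4.3
[(40, 16), (42, 18), (44, 21), (46, 16), (48, 15), (50, 21), (52, 16), (54, 19), (56, 19), (58, 17), (60, 18), (62, 21), (64, 17), (66, 15), (68, 18), (70, 17), (72, 17), (74, 20), (76, 17), (78, 17), (80, 18), (82, 18), (84, 18), (86, 15), (88, 22), (90, 15), (92, 15), (94, 18), (96, 17), (98, 16), (100, 20), (102, 31), (104, 200), (106, 69), (108, 70), (110, 71), (112, 75), (114, 80), (116, 75), (118, 53), (120, 6), (122, 10), (124, 26), (126, 27), (128, 28), (130, 30), (132, 32), (134, 120), (136, 267), (138, 75), (140, 101), (142, 74), (144, 1), (152, 1), (174, 1)]
```

Emit:
apply_moves(
  rows=[
    {"x": 0,"y": 3,"z": 0,"rx": 0,"ry": 0,"rz": 0,"claw": 130},
    {"x": 0,"y": 6,"z": 0,"rx": 0,"ry": 0,"rz": 0,"claw": 110},
    {"x": 0,"y": 8,"z": 0,"rx": 0,"ry": 0,"rz": 0,"claw": 95},
    {"x": 0,"y": 8,"z": 0,"rx": 0,"ry": 0,"rz": 0,"claw": 95},
    {"x": 0,"y": 8,"z": 0,"rx": 0,"ry": 0,"rz": 0,"claw": 95},
    {"x": 0,"y": 8,"z": 0,"rx": 0,"ry": 0,"rz": 0,"claw": 95},
  ],
)

```text
time_s: 20.45
position: [0.5194, -0.3539, 0.0973]
tcp_rot: [[0.994, 0.109, -0.001], [0.109, -0.994, 0.001], [-0.001, -0.001, -1.0]]
force: [-0.2, -0.2, -0.3]
opening: 0.626
grasp_force: 0.0
```

Emit:
apply_moves(
  rows=[
    {"x": 0,"y": -2,"z": 0,"rx": 0,"ry": 0,"rz": 0,"claw": 108},
    {"x": 0,"y": -4,"z": 0,"rx": 0,"ry": 0,"rz": 0,"claw": 120},
    {"x": 0,"y": -5,"z": 0,"rx": 0,"ry": 0,"rz": 0,"claw": 128},
    {"x": 0,"y": -6,"z": 0,"rx": 0,"ry": 0,"rz": 0,"claw": 136},
    {"x": 0,"y": -6,"z": 0,"rx": 0,"ry": 0,"rz": 0,"claw": 136},
    {"x": 0,"y": -6,"z": 0,"rx": 0,"ry": 0,"rz": 0,"claw": 136},
    {"x": 0,"y": -6,"z": 0,"rx": 0,"ry": 0,"rz": 0,"claw": 136},
  ],
)

```text
time_s: 21.32
position: [0.519, -0.3484, 0.0975]
tcp_rot: [[0.994, 0.109, -0.0], [0.109, -0.994, -0.0], [-0.0, 0.0, -1.0]]
force: [-1.2, -4.6, -3.8]
opening: 0.472
grasp_force: 9.8
```

```bash
python3 - <<'E'
from h import *
a=meas();a=a[170:260,0:240];save(cv2.resize(a,(800,300),interpolation=cv2.INTER_CUBIC),'w7.png')
E
```

```text
21.325 tcp [-14.4  -0.4  97.5] open mm 41.0 F along U -4.5 grip 9.8
[(40, 56), (42, 18), (44, 18), (46, 20), (48, 19), (50, 16), (52, 21), (54, 17), (56, 18), (58, 21), (60, 16), (62, 19), (64, 19), (66, 21), (68, 16), (70, 22), (72, 17), (74, 16), (76, 16), (78, 21), (80, 19), (82, 16), (84, 18), (86, 17), (88, 21), (90, 19), (92, 16), (94, 18), (96, 19), (98, 18), (100, 15), (102, 15), (104, 36), (106, 65), (108, 56), (110, 107), (112, 193), (114, 87), (116, 71), (118, 76), (120, 76), (122, 77), (124, 79), (126, 47), (130, 9), (132, 28), (134, 26), (136, 116), (138, 289), (140, 70), (142, 91), (144, 106), (150, 1), (174, 1)]
```

Emit:
apply_moves(
  rows=[
    {"x": 0,"y": -1,"z": 0,"rx": 0,"ry": 0,"rz": 0,"claw": 140},
    {"x": 0,"y": -1,"z": 0,"rx": 0,"ry": 0,"rz": 0,"claw": 142},
    {"x": 0,"y": -1,"z": 0,"rx": 0,"ry": 0,"rz": 0,"claw": 142},
    {"x": 0,"y": -1,"z": 0,"rx": 0,"ry": 0,"rz": 0,"claw": 142},
  ],
)

```text
time_s: 21.88
position: [0.5189, -0.3475, 0.0975]
tcp_rot: [[0.994, 0.109, -0.0], [0.109, -0.994, -0.0], [-0.0, 0.0, -1.0]]
force: [-1.2, -5.1, -4.8]
opening: 0.45
grasp_force: 12.0
```

```bash
cat >> h.py <<'E'
def edges():
    C=cl(cloud('wrist'))[:235].reshape(-1,3)
    q=C[(abs(C[:,1])<17)&(C[:,0]>95)&(C[:,0]<160)&(C[:,2]>40)&(C[:,2]<48)];h,e=np.histogram(q[:,0],np.arange(95,160,1));print('>40mm',[(int(a),int(b)) for a,b in zip(e,h) if b])
E
python3 - <<'E'
from h import *
edges()
a=meas();edges();a=a[170:260,0:240];save(cv2.resize(a,(800,300),interpolation=cv2.INTER_CUBIC),'w8.png')
E
```

```text
>40mm [(106, 1), (107, 1), (108, 3), (109, 4), (110, 4), (111, 32), (112, 105), (113, 59), (114, 47), (115, 50), (116, 36), (117, 49), (118, 40), (119, 48), (120, 36), (121, 48), (122, 42), (123, 44), (124, 38), (125, 52), (126, 37), (127, 16), (128, 1), (130, 2), (131, 2), (132, 4), (133, 3), (134, 2), (136, 3), (137, 41), (138, 125), (139, 72), (140, 47), (141, 42), (142, 47), (143, 57), (144, 98), (145, 29), (149, 1), (151, 1)]
21.875 tcp [-13.5  -0.4  97.5] open mm 39.2 F along U -5.0 grip 12.0
[(40, 33), (42, 19), (44, 17), (46, 18), (48, 22), (50, 19), (52, 17), (54, 21), (56, 17), (58, 18), (60, 21), (62, 17), (64, 18), (66, 23), (68, 18), (70, 13), (72, 25), (74, 16), (76, 18), (78, 16), (80, 17), (82, 20), (84, 18), (86, 16), (88, 20), (90, 16), (92, 16), (94, 19), (96, 16), (98, 16), (100, 18), (102, 20), (104, 34), (106, 68), (108, 55), (110, 56), (112, 146), (114, 193), (116, 81), (118, 77), (120, 79), (122, 73), (124, 76), (126, 73), (128, 43), (130, 2), (132, 13), (134, 31), (136, 109), (138, 286), (140, 72), (142, 103), (144, 90), (170, 1), (174, 2)]
>40mm [(105, 2), (106, 3), (107, 2), (108, 1), (109, 4), (110, 1), (111, 5), (112, 4), (113, 55), (114, 105), (115, 61), (116, 44), (117, 47), (118, 43), (119, 46), (120, 42), (121, 44), (122, 38), (123, 45), (124, 47), (125, 39), (126, 39), (127, 42), (128, 37), (129, 9), (130, 2), (132, 2), (134, 4), (135, 2), (136, 1), (137, 35), (138, 132), (139, 64), (140, 43), (141, 46), (142, 52), (143, 67), (144, 94), (145, 18), (154, 1)]
```

View pics/w8.png

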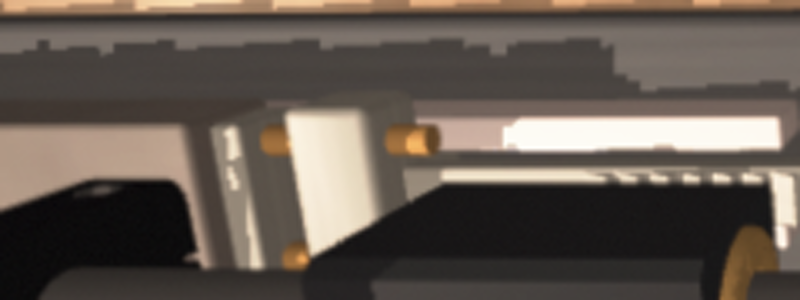

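In the crop, the stone end is at (195,190), the plate presses against it at (235,190), and the head is at (345,180) with part of the gap left (guide pins at 275,140). Head to plate measures 24 mm back to back, against 32 mm when free, so the plate is about 8 mm in. The pad force is 12 N. I'll hold briefly to check it stays put.

Emit:
apply_moves(
  rows=[
    {"x": 0,"y": 0,"z": 0,"rx": 0,"ry": 0,"rz": 0,"claw": 142},
    {"x": 0,"y": 0,"z": 0,"rx": 0,"ry": 0,"rz": 0,"claw": 142},
    {"x": 0,"y": 0,"z": 0,"rx": 0,"ry": 0,"rz": 0,"claw": 142},
    {"x": 0,"y": 0,"z": 0,"rx": 0,"ry": 0,"rz": 0,"claw": 142},
  ],
)

```text
time_s: 22.42
position: [0.5189, -0.3474, 0.0975]
tcp_rot: [[0.994, 0.109, -0.0], [0.109, -0.994, -0.0], [-0.0, 0.0, -1.0]]
force: [-0.9, -4.4, -4.3]
opening: 0.443
grasp_force: 12.0
```

```bash
python3 - <<'E'
from h import *
meas();edges();print(hand_in())
E
```

```text
22.425 tcp [-13.5  -0.4  97.5] open mm 38.5 F along U -4.3 grip 12.0
[(40, 34), (42, 21), (44, 17), (46, 18), (48, 23), (50, 18), (52, 17), (54, 22), (56, 18), (58, 15), (60, 25), (62, 16), (64, 18), (66, 19), (68, 17), (70, 18), (72, 20), (74, 18), (76, 13), (78, 17), (80, 17), (82, 21), (84, 17), (86, 19), (88, 16), (90, 19), (92, 18), (94, 19), (96, 17), (98, 16), (100, 17), (102, 20), (104, 31), (106, 67), (108, 53), (110, 63), (112, 142), (114, 195), (116, 79), (118, 76), (120, 71), (122, 79), (124, 83), (126, 77), (128, 31), (130, 3), (132, 15), (134, 27), (136, 111), (138, 283), (140, 80), (142, 94), (144, 91), (146, 1), (160, 1)]
>40mm [(106, 1), (107, 3), (108, 2), (109, 1), (111, 1), (112, 1), (113, 61), (114, 104), (115, 60), (116, 45), (117, 42), (118, 46), (119, 42), (120, 46), (121, 33), (122, 49), (123, 40), (124, 49), (125, 45), (126, 39), (127, 47), (128, 19), (129, 14), (130, 3), (132, 4), (133, 2), (134, 1), (135, 3), (136, 3), (137, 33), (138, 134), (139, 69), (140, 53), (141, 44), (142, 34), (143, 69), (144, 98), (145, 21), (146, 1)]
the job is handed in; nothing more can be done
None
```

I handed the job in at 22.4 s: the stone was ejected, laid on the rails and clamped against the stop with the plate about 8 mm in and the trigger still held; I never reached for the cup, tape roll, ring cutter or purple block, though I took no final picture of them.

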